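# Clamp a medicine carton square in the dispensary's labelling fixture

### The job

Get the medicine carton ready for labelling: in the fixture it must lie square and flush against both the back rail and the end stop, with the sliding fence closed right up against its other end and the fence's cam lever flipped fully home so the fence is locked there. The fence is locked away from the carton at present, so flip its lever right over to free it before you slide it. Press gently so that you do not crush the carton, and leave the other things on the desk where they are.

Things in the scene. Friction and masses are not known exactly. Their poses are not given: they have to be found in the camera images.
- fixture: Fixed aluminium plate 220 (x) x 360 (y) x 12 mm on the desk; origin at the centre of its underside. x points away from the operator, y to the operator's left. Along the near edge, centred at x = -85 mm, runs a steel guide bar, 16 mm wide, 8 mm high over the plate; the fence slides on it along y.
- back_rail (a point): Middle of the foot of the back rail's working face, at plate-top height (12 mm above the desk), fixture x = +75 mm. The rail is a steel strip 340 mm long (y), 15 thick, 26 high over the plate, along the far edge; its face looks to -x.
- end_stop: Fixed steel block 110 (x) x 20 (y) x 28 mm high on the left (+y) part of the plate, at a different place each time; origin at the foot of the middle of its working face, on the plate's top; the face looks to -y; axes as the fixture's.
- carton: Loose closed medicine carton, white with a grey band, 80 (x) x 130 (y) x 35 mm high, about 160 g, flat on the plate between fence and end stop; origin at the centre of its underside. To lie with its long axis along the fixture's y: a 130 mm side on the back rail, one end on the end stop, the fence on the other end.
- fence_face (a point): Point on the sliding fence's working face (looks to +y), at plate-top height and fixture x = 0; axes as the fixture's. The fence is a grey bar, 20 mm thick in y (from the face to -y), from fixture x = -62 to +70 mm, 2 to 33 mm above the plate. It travels along fixture y from face y = -125 mm to +45 mm; when free it slides with about 4 N.
- lever_pivot (a point): On the lever's axis (along fixture y), 36.5 mm above the desk, at fixture x = -85 mm, 10 mm behind (-y of) the fence's face; moves with the fence. Around it, above the guide bar, the fence has two steel cheeks: together 52 mm wide in y, 48 mm in x, centred here, up to 40 mm above the plate.
- lever (a joint): Angle of the cam lever, rad, 0 to 1.57. At v its stem leans (0.6 - v) rad from vertical towards fixture +x. 0: leaning away from the operator, free. It swings up and over to the operator (-x); from 0.6 the cam bites; about 1.5: locked home, just short of its stop. It stays where left; freeing or locking takes up to about 10 N at the knob, square to the stem.
- lever_knob (a point): Centre of the lever's black ball knob, 24 mm diameter, 90 mm from the pivot on an 11 mm steel stem.
- stapler: black desk stapler, 145 x 36 mm, 60 high; loose, not part of the job; origin at the centre of its underside
- sanitizer: clear pump bottle, 64 mm diameter, 177 high; loose, not part of the job; origin at the centre of its underside
- mouse: black round computer mouse, 62 mm diameter, 34 high; loose, not part of the job; origin at the centre of its underside
There are look-alikes about, which are no part of the job. Of the things that look like the carton, the largest one is meant.

How it is judged:
By the outcome, as a careful person would: the job done as asked, in the order asked, and still so for the second after the job is handed in, with the robot touching nothing.
It also fails if it takes over 67 s, if anything falls off the work surface, if the arm or the gripper's body presses on something with over 40 N, if the wrist force passes 120 N, or if a joint passes its speed limit or range.

### The arm

A 6-joint arm with a two-finger parallel gripper is mounted at the origin on the work surface. World frame = base frame: x ahead of the robot, y to its left, z up, the work surface at z = 0. Lengths are in m, angles in degrees, forces in N, time in s.
With the tool pointing down it reaches from about 0.375 to 0.9 m from the base axis. Payload 3.1 kg.
Tool frame: the origin (TCP) lies midway between the tips of the shut fingers; the grasp point (between the pads) lies behind it (manip.hold_point_z is the z of the grasp point in the tool frame, in m); z points along the fingers, y is the line along which they close (so a half turn about z gives the same grasp; the last joint's range is limited). The gripper opens to 87 mm and grips with 3 to 60 N. Pads are 19 mm wide; open, the fingers measure 117 mm over their backs; the gripper's body (75 mm by 190 mm) begins 51 mm behind the grasp point.
Start: joints at [58.298, 30.224, 82.088, -0, 67.689, -10.227], TCP at [0.229, 0.582, 0.223] pointing down, gripper open.
Joint ranges: [-176.69, 176.69], [-43.24, 126.21], [12.49, 139.97], [-82, 262], [0, 151.66], [-163.58, 163.58]. Speed limits (degrees/s): [159.86, 159.86, 180, 180, 180, 180].

### API

Orientations are given as a 3x3 rotation matrix whose columns are the frame's x, y, z axes.
In Python, from plant import observe, optics, order, manip gives the robot as it stands.
- The arm moves only by the tool carry_out, never from a script. Its argument "rows" is a list that holds one entry, the list of rows, each a list of 5 numbers: the shift along the tool's x, y, z as a fraction of full scale, then the turn about the tool's z as a fraction of full scale, then the opening, from 0 (shut) to 1 (fully open). In form: [[[x, y, z, spin, grip], ...]]. A call has 1 to 5 rows; each row is the pose to reach, as a shift and turn from the pose commanded when the call began, along the tool's axes at that moment, turning the shorter way round; what a row does not reach only later rows make up. Full scale, the value 1, is 50 cm for a shift and pi rad for a turn. A row lasts 1/12 s, in which the tool goes at most 41.7 mm and 7.16 degrees, less where a joint would pass 70% of its speed; a pose out of reach is approached as far as the arm can. A call with a number of a shift or a turn outside -1 to 1 is refused whole. A call with a gripper value outside its range is refused whole. The fingers move at their own pace and stop on an object; the grip force is fixed at half the most. Time passes only in rows, so rows that repeat a pose let the fingers close. It gives the time, the measured TCP pose, the force, the opening and the grip force at its end, in the units of the state.
- observe(): the state, without advancing time (a new reading comes with each control period).
- optics.get_image(name): name is "scene" or "top" or "wrist"; returns (picture, depth): 420x560x3 uint8, red, green, blue; 420x560 float32, m along the optical axis (not along the pixel's ray), 0 where there is no reading.
- optics.calibration(name): a dict with "mtx" (3x3 intrinsics, pixels), "extrinsics" (4x4, takes a point from world to camera coordinates). Camera axes: x right, y down, z forward; pixel columns grow to the right and rows downward; lengths in m; the calibration is good to about 2 mm. A picture is of the moment at which its call begins: read the wrist's pose just before it. calibration takes no time and is no camera call; for the wrist camera it gives the pose at the moment of the call.
- order.hand_in(): hands the job in; it is judged then, once.
The state is a dict: "t": time; "joint_positions": joint angles; "dq": joint speeds; "effort": joint torques, N m; "tool_pos": TCP position; "tcp_rot": TCP orientation; "ft_force": force on the tool from outside, world axes, zero at the start; "moment": the same for the moment, N m; "gripper_width": finger opening in m; "gripper_force": force on a finger pad.
Only numpy, scipy, OpenCV 4.12 (cv2) and the standard library are available. Lean on these libraries where they do the work, as an engineer would, in place of code of your own. Each camera call takes 0.05 s, during which the arm holds its last target. There are 200 camera calls.

## Working session

There is one attempt and no reset: what is moved stays moved. The work goes in short steps, Python scripts to look and compute and a tool call to move; the robot and the scene stay as the last step left them, time stands still between calls to the robot, and variables do not carry over. Pictures are saved under pics/ and viewed, at most 10 in all, crops included, and the job is handed in when it is done.

Besides the shell and the picture viewer there is one more tool, called after "Emit:" as name([rows], argument=value, ...), one row to a line, values as JSON. carry_out: Moves the arm, as the interface text tells. Its arguments: {"type":"object","properties":{"rows":{"type":"array"}},"required":["rows"]}

```bash
mkdir -p pics; ls; python3 - <<'E'
from plant import observe, optics, manip
import cv2,numpy as np
s=observe();print(s, manip.hold_point_z)
for n in("scene","top"):
    im,d=optics.get_image(n);cv2.imwrite(f"pics/{n}0.png",im[:,:,::-1]);np.savez(f"{n}0.npz",im=im,d=d)
    c=optics.calibration(n);print(n,c["mtx"].tolist(),np.round(c["extrinsics"],4).tolist())
E
```

```text
pics
{'t': 0.0, 'joint_positions': array([ 5.82983103e+01,  3.02774913e+01,  8.21588560e+01, -5.11500759e-04,
        6.76899641e+01, -1.02268295e+01]), 'dq': array([ 0.01371779,  0.0719426 , -0.02041365, -0.09286647, -0.03504507,
       -0.08012904]), 'effort': array([ 9.93103604e-04, -4.40028226e+01, -1.76589721e+01,  6.33101701e-02,
        5.81067475e-02, -1.63656591e-04]), 'tool_pos': array([0.22837241, 0.58096596, 0.22157376]), 'tcp_rot': array([[-9.30579313e-01,  3.66088537e-01, -1.15145641e-03],
       [ 3.66090147e-01,  9.30577493e-01, -1.87996058e-03],
       [ 3.83287400e-04, -2.17098927e-03, -9.99997570e-01]]), 'ft_force': array([-0.04007152, -0.16744332, -0.43376871]), 'moment': array([ 0.01205961, -0.00249806, -0.00667622]), 'gripper_force': 0.0, 'gripper_width': 0.08733321949111461} -0.0187
scene [[481.02745356262847, 0.0, 276.01265440692305], [0.0, 481.02745356262847, 199.27671975416624], [0.0, 0.0, 1.0]] [[0.1582, 0.9874, 0.0037, -0.0625], [0.7975, -0.1256, -0.5901, -0.3999], [-0.5822, 0.0963, -0.8073, 1.5454], [0.0, 0.0, 0.0, 1.0]]
top [[469.4483863541574, 0.0, 281.4053615657423], [0.0, 469.4483863541574, 214.31675713533153], [0.0, 0.0, 1.0]] [[0.0012, -1.0, 0.0041, -0.0008], [-0.9897, -0.0018, -0.1434, 0.5459], [0.1434, -0.0039, -0.9897, 1.1191], [0.0, 0.0, 0.0, 1.0]]
```

View pics/top0.png

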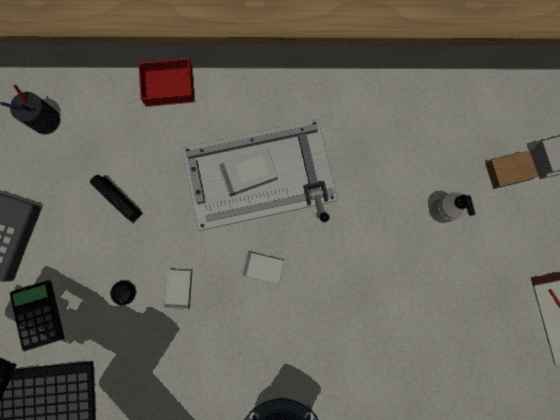

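View pics/scene0.png

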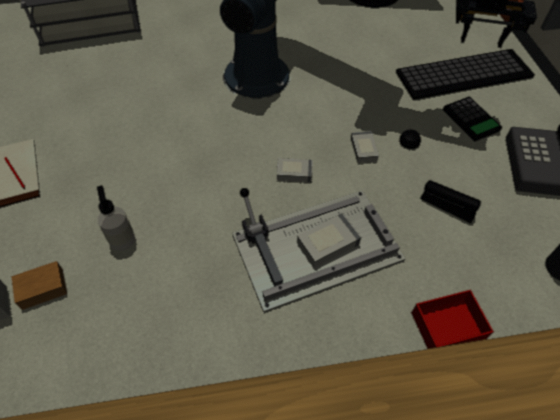

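The top view shows the fixture at about (187-337, 122-230), with the fence on the right and its knob at (323,216), leaning towards the operator (locked). The carton is at (248,171). The two small white boxes at (264,267) and (178,287) are look-alikes. I'll enlarge this area next.

```bash
cat > h.py <<'E'
import numpy as np,cv2
from plant import optics
def cloud(d,c):
    K=c["mtx"];T=np.linalg.inv(c["extrinsics"]);v,u=np.indices(d.shape)
    p=np.stack([(u-K[0,2])/K[0,0]*d,(v-K[1,2])/K[1,1]*d,d],-1)
    return p@T[:3,:3].T+T[:3,3]
def ray(uv,c,z):
    "world point of pixel uv at height z"
    K=c["mtx"];T=np.linalg.inv(c["extrinsics"])
    r=T[:3,:3]@np.linalg.solve(K,[uv[0],uv[1],1.]);o=T[:3,3]
    return o+r*(z-o[2])/r[2]
def pix(p,c):
    q=c["extrinsics"]@np.append(p,1);q=c["mtx"]@q[:3];return q[:2]/q[2]
E
python3 - <<'E'
from h import *
for n,(a,b,w,h) in dict(top=(180,115,165,120),scene=(225,180,185,130)).items():
    z=np.load(n+"0.npz");im=z["im"]
    cr=np.clip(cv2.resize(im[b:b+h,a:a+w],None,fx=4,fy=4,interpolation=cv2.INTER_CUBIC)*1.5,0,255)
    cv2.imwrite(f"pics/{n}c.png",cr[:,:,::-1])
    P=cloud(z["d"],optics.calibration(n))
    print(n)
    for v in range(b,b+h,8): print(v,[int(round(x*1000)) for x in P[v,a:a+w:8,2]])
E
```

```text
top
115 [-2, 2, -5, -3, -2, -3, 4, -5, -2, -8, 3, 1, -2, -2, -2, 4, 0, -1, 4, 0, 0]
123 [0, -3, -1, -4, 2, -3, -6, -1, -3, 0, -3, -2, 0, 0, 0, 15, 11, 10, 2, -4, -2]
131 [-3, -1, 2, 0, -2, 0, 0, -1, 1, 0, 1, 12, 7, 36, 34, 34, 33, 24, -1, -3, 1]
139 [-3, -1, -3, 7, -3, 1, 12, 8, 38, 42, 34, 38, 25, 17, 9, 46, 13, 12, -1, -1, -2]
147 [-1, 10, 10, 10, 39, 37, 35, 31, 10, 10, 11, 13, 11, 14, 10, 21, 44, 12, 6, -4, -4]
155 [1, 38, 33, 19, 12, 11, 6, 13, 11, 45, 48, 47, 12, 12, 13, 12, 45, 10, 13, 4, -3]
163 [-1, 36, 38, 14, 7, 12, 46, 47, 49, 44, 45, 46, 9, 13, 11, 10, 47, 12, 15, 0, -1]
171 [0, 10, 36, 11, 12, 46, 44, 47, 45, 41, 51, 44, 14, 12, 15, 12, 42, 8, 8, -5, -4]
179 [1, -2, 35, 11, 11, 11, 48, 49, 49, 46, 48, 46, 24, 15, 11, 9, 30, 45, 13, 11, -6]
187 [-1, -2, 44, 10, 15, 11, 50, 45, 44, 30, 11, 11, 7, 12, 9, 9, 44, 15, 52, 10, 0]
195 [0, 3, 39, 10, 7, 8, 12, 8, 13, 13, 15, 10, 9, 10, 10, 21, 50, 50, 48, 13, -4]
203 [-4, 1, 9, 10, 8, 12, 11, 13, 12, 8, 9, 19, 20, 21, 13, 13, 52, 9, 9, -4, -2]
211 [0, -1, 14, 8, 9, 12, 18, 21, 17, 19, 11, 6, 10, 13, -3, -4, 2, -4, 86, 6, -1]
219
[... 1179 characters left out ...]
35, 14, 13, 11, 10, 2]
268 [-2, 2, 1, 10, 11, 10, 45, 8, 10, 9, 13, 16, 9, 37, 35, 31, 14, 13, 11, 12, -1, -5, -3, -1]
276 [-1, 2, -2, 2, 10, 13, 45, 46, 10, 14, 39, 38, 38, 20, 14, 10, 14, 5, 0, -1, -1, -1, 0, -1]
284 [2, 0, 0, 0, 11, 11, 12, 26, 38, 39, 26, 13, 7, 15, 10, -2, 0, 0, 1, 2, -1, 1, 0, 1]
292 [-3, 0, 0, -1, 9, 38, 34, 26, 17, 15, 13, 10, -1, -2, -1, 1, -1, 5, 2, 2, -4, -3, -2, -5]
300 [-1, -2, -3, 0, 0, 17, 16, 11, 12, 1, 0, 0, -3, -1, -1, -1, -1, -1, -1, -2, 3, -2, -1, 1]
308 [1, -3, 0, 2, 0, 12, 8, 0, -3, -1, 1, 2, -2, -5, -3, 1, -2, 0, -2, 0, -2, 1012, 1, -4][ WARN:0@0.556] global loadsave.cpp:1063 imwrite_ Unsupported depth image for selected encoder is fallbacked to CV_8U.
```

View pics/topc.png

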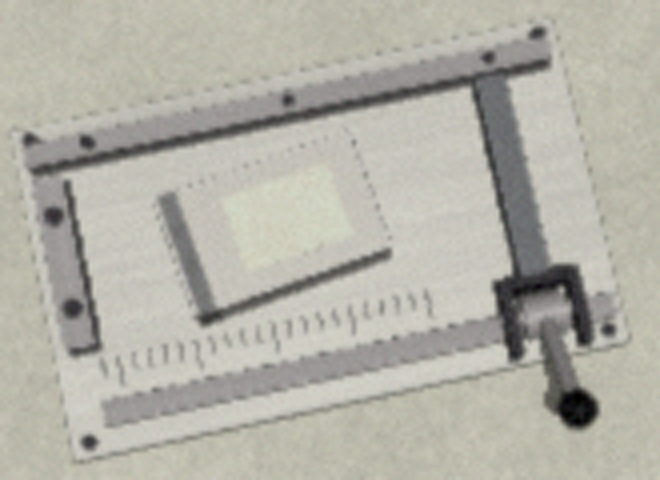

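View pics/scenec.png

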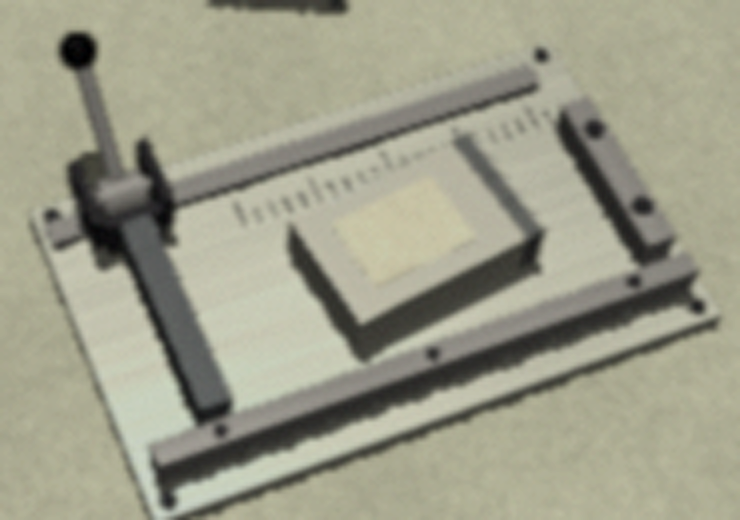

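The crops show the lever leaning towards the operator. The carton sits about 35 mm off the end stop and rail and is turned slightly. Plate corners in the top crop are (15,130), (550,20), (630,340) and (78,460).

```bash
python3 - <<'E'
from h import *
from scipy.optimize import least_squares
F={"top":(180,115,{(110,180):(15,130),(110,-180):(550,20),(-110,-180):(630,342),(-110,180):(78,462)}),
"scene":(225,180,{(110,180):(718,322),(110,-180):(158,520),(-110,-180):(32,213),(-110,180):(552,42)})}
def res(x,names):
    o=[];c,s=np.cos(x[2]),np.sin(x[2])
    for n in names:
        a,b,m=F[n];C=optics.calibration(n)
        for (X,Y),(u,v) in m.items():
            X,Y=X/1e3,Y/1e3
            o+=list(pix([x[0]+c*X-s*Y,x[1]+s*X+c*Y,.012],C)-[(u+.5)/4-.5+a,(v+.5)/4-.5+b])
    return np.array(o)
for nm in(["top"],["scene"],["top","scene"]):
    r=least_squares(res,[.55,0,.2],args=(nm,));print(nm,r.x[:2]*1e3,np.degrees(r.x[2]),np.round(r.fun,1))
x=r.x;c,s=np.cos(x[2]),np.sin(x[2]);R=np.array([[c,-s],[s,c]])
np.save("fix.npy",x)
toF=lambda p:(p[...,:2]-x[:2])@R*1e3
for n in("top","scene"):
    z=np.load(n+"0.npz");P=cloud(z["d"],optics.calibration(n));q=toF(P);Z=P[...,2]*1e3
    m=(Z>38)&(Z<56)&(abs(q[...,0]+5)<64)&(q[...,1]>-85)&(q[...,1]<125)
    k,lab,st,_=cv2.connectedComponentsWithStats(m.astype(np.uint8));i=1+np.argmax(st[1:,4])
    print(n,"carton",cv2.minAreaRect(q[lab==i].astype(np.float32)),np.median(Z[lab==i]))
    def rep(name,m): print(name,m.sum(),np.percentile(q[m],[2,50,98],axis=0).round(1).tolist(),np.median(Z[m]).round(1))
    rep("rail",(Z>30)&(Z<45)&(q[...,0]>68)&(q[...,0]<100)&(abs(q[...,1])<170))
    rep("stop",(Z>30)&(Z<50)&(q[...,0]<60)&(q[...,0]>-60)&(q[...,1]>110)&(q[...,1]<178))
    rep("fence",(Z>36)&(Z<54)&(q[...,0]<60)&(q[...,0]>-50)&(q[...,1]<-90)&(q[...,1]>-175))
    rep("knob",(Z>75)&(abs(q[...,0]+150)<80)&(q[...,1]<-80)&(q[...,1]>-200))
K={"top":(577,409),"scene":(78,49)}
A=[];B=[]
for n in K:
    a,b,_=F[n];C=optics.calibration(n);T=np.linalg.inv(C["extrinsics"]);o=T[:3,3]
    d=ray(((K[n][0]+.5)/4-.5+a,(K[n][1]+.5)/4-.5+b),C,0)-o;d/=np.linalg.norm(d);M=np.eye(3)-np.outer(d,d);A.append(M);B.append(M@o)
p=np.linalg.lstsq(np.vstack(A),np.hstack(B),rcond=None)[0];print("knob tri",p,toF(p))
# carton top corner tri
E
```

```text
['top'] [654.98346732  56.26297602] 12.400457391319522 [-1.1  0.3  1.2 -0.7  0.7  0.1 -0.7  0.2]
['scene'] [658.37929987  58.25743859] 12.11335833582682 [ 1.8 -1.  -1.2  1.4 -0.8 -0.9  0.3 -0.2]
['top', 'scene'] [656.66886337  57.39525352] 12.266713803427175 [-1.5 -0.5  0.9 -1.2  0.1 -0.3 -1.3 -0.6  1.2 -1.8 -1.5  0.8 -1.3 -1.3
 -0.4 -0.7]
top carton ((4.1470184326171875, 26.563358306884766), (81.60871887207031, 130.8812713623047), 8.363547325134277) 46.15039005888466
rail 847 [[73.2, -162.1], [80.4, 1.4], [88.4, 163.3]] 36.8
stop 355 [[-45.9, 148.7], [6.4, 158.3], [57.8, 168.3]] 39.4
fence 359 [[-48.7, -136.4], [4.5, -126.2], [58.0, -116.6]] 44.0
knob 106 [[-165.5, -137.7], [-153.1, -126.8], [-128.8, -117.3]] 98.9
scene carton ((6.217811584472656, 27.326053619384766), (82.49170684814453, 132.30935668945312), 8.266315460205078) 45.91866204295092
rail 1050 [[71.5, -162.1], [84.7, -13.1], [91.8, 161.2]] 36.7
stop 352 [[-41.4, 149.0], [9.1, 157.2], [57.7, 169.4]] 38.6
fence 385 [[-47.2, -136.0], [8.1, -126.9], [57.9, -116.6]] 43.8
knob 120 [[-157.7, -137.3], [-144.9, -127.6], [-125.9, -117.0]] 95.5
knob tri [ 0.53226941 -0.09961963  0.09286586] [-154.91912454 -126.99985703]
```

The two views agree to about 3 mm:

| Item | Fixture-frame measurement |
|---|---|
| Fixture | yaw 12.3° in the world frame |
| Carton | centre (5, 27), yaw +8.3°, top z 46 |
| End stop face | y ≈ 148.5 |
| Fence face | y ≈ -116.5 |
| Knob | (-155, -127), z 93, so lever ≈ 1.49 (locked) |

I'll push the carton to the rail first, with the open fingers lined up along fixture y.

```bash
cat > go.py <<'E'
"python3 go.py x y z [yawoff]: row values to bring TCP to fixture point (mm, z world mm)"
import sys
from h import *
from plant import observe
x=np.load("fix.npy");c,s=np.cos(x[2]),np.sin(x[2]);R=np.array([[c,-s],[s,c]])
o=observe();t=np.array(o["tool_pos"]);Rt=np.array(o["tcp_rot"])
f=(t[:2]-x[:2])@R*1e3
ya=np.degrees(np.arctan2(Rt[1,1],Rt[0,1])-x[2])-90
print("t",round(o["t"],2),"fix",f.round(1),"z",round(t[2]*1e3,1),"yaw err",ya.round(2),"F(fix)",np.round(np.append(np.array(o["ft_force"])[:2]@R,o["ft_force"][2]),1),"w",round(o["gripper_width"],4))
if len(sys.argv)>3:
    a=list(map(float,sys.argv[1:5]))+[0]
    p=np.append(x[:2]+R@np.array(a[:2])/1e3,a[2]/1e3)
    print("row",(Rt.T@(p-t)/.5).round(3),"spin",round((ya-a[3])/180,4))
E
python3 go.py -70 27 200
```

```text
t 0.1 fix [-307.2  602.7] z 221.7 yaw err -33.74 F(fix) [-0.1  0.1 -0.5] w 0.0872
row [-1.034 -0.694  0.044] spin -0.1874
```

Emit:
carry_out([
  [[-0.34, -0.23, 0.02, -0.187, 1], [-0.34, -0.23, 0.02, -0.187, 1], [-0.34, -0.23, 0.02, -0.187, 1], [-0.34, -0.23, 0.02, -0.187, 1], [-0.34, -0.23, 0.02, -0.187, 1]],
])

```text
t: 0.52
tool_pos: [0.3404, 0.418, 0.2126]
tcp_rot: [[-0.977, -0.212, -0.001], [-0.212, 0.977, -0.0], [0.001, -0.0, -1.0]]
ft_force: [0.7, 0.5, 0.6]
gripper_width: 0.087
gripper_force: 0.0
```

```bash
python3 go.py -70 27 200
```

```text
t 0.52 fix [-232.5  419.6] z 212.6 yaw err -0.05 F(fix) [0.8 0.3 0.6] w 0.087
row [-0.326 -0.785  0.025] spin -0.0003
```

Emit:
carry_out([
  [[-0.15, -0.375, 0.01, 0, 1], [-0.15, -0.375, 0.01, 0, 1], [-0.15, -0.375, 0.01, 0, 1], [-0.15, -0.375, 0.01, 0, 1], [-0.15, -0.375, 0.01, 0, 1]],
])

```text
t: 0.93
tool_pos: [0.4529, 0.249, 0.2077]
tcp_rot: [[-0.979, -0.204, -0.0], [-0.204, 0.979, -0.001], [0.0, -0.0, -1.0]]
ft_force: [1.2, 0.2, 0.2]
gripper_width: 0.0867
gripper_force: 0.0
```

Emit:
carry_out([
  [[-0.15, -0.375, 0.01, 0, 1], [-0.15, -0.375, 0.01, 0, 1], [-0.15, -0.375, 0.01, 0, 1], [-0.15, -0.375, 0.01, 0, 1], [-0.15, -0.375, 0.01, 0, 1]],
])

```text
t: 1.35
tool_pos: [0.565, 0.0807, 0.2026]
tcp_rot: [[-0.979, -0.204, 0.0], [-0.204, 0.979, -0.0], [0.0, -0.0, -1.0]]
ft_force: [0.8, 0.3, 0.2]
gripper_width: 0.0872
gripper_force: 0.0
```

```bash
python3 go.py -70 27 100; python3 - <<'E'
from h import *
im,d=optics.get_image("wrist");c=optics.calibration("wrist");np.savez("w1.npz",im=im,d=d,K=c["mtx"],E=c["extrinsics"])
cv2.imwrite("pics/w1.png",im[:,:,::-1])
E
```

```text
t 1.35 fix [-84.6  42.2] z 202.6 yaw err -0.49 F(fix) [0.8 0.2 0.2] w 0.0872
row [-0.03  -0.03   0.205] spin -0.0027
```

View pics/w1.png

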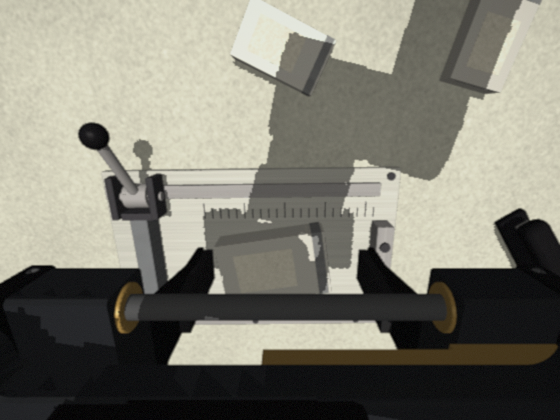

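The wrist view shows the knob at (93,136), the plate's near corners at (104,173) and (398,168), and the carton under the fingers. I'll check the fixture estimate against these.

```bash
python3 - <<'E'
from h import *
x=np.load("fix.npy");c,s=np.cos(x[2]),np.sin(x[2]);R=np.array([[c,-s],[s,c]])
toF=lambda p:((p[...,:2]-x[:2])@R*1e3).round(1)
w=np.load("w1.npz");C={"mtx":w["K"],"extrinsics":w["E"]}
for uv in[(104,173),(398,168)]: print(toF(ray(uv,C,.012)))
for uv in[(160,183.5),(380,182.5)]: print("bar near",toF(ray(uv,C,.020)))
for uv in[(165,198),(380,195.5)]: print("bar far",toF(ray(uv,C,.020)))
P=cloud(w["d"],C)
k=P[130:140,86:99].reshape(-1,3);print("knob",toF(np.median(k,0)),np.median(k[:,2]), toF(ray((93,136),C,.093)))
p=P[222:292,215:330].reshape(-1,3);p=p[(p[:,2]>.04)&(p[:,2]<.052)];print(cv2.minAreaRect(((p[:,:2]-x[:2])@R*1e3).astype(np.float32)))
p=P[225:262,370:400].reshape(-1,3);p=p[(p[:,2]>.035)&(p[:,2]<.045)];print("stop",np.percentile(toF(p),[2,98],axis=0))
for uv in[(133,222),(158,222)]: print("fence",toF(ray(uv,C,.045)))
E
```

```text
[-103.3 -184.3]
[-105.2  168.7]
bar near [ -91.4 -115. ]
bar near [-89.6 146.3]
bar far [ -73.5 -111.5]
bar far [-73.7 147.7]
knob [-153.2 -129.2] 0.10577996044639695 [-151.3 -136.8]
((8.20025634765625, 19.263038635253906), (80.79986572265625, 130.6075897216797), 7.9160847663879395)
stop [[-41.3 141.4]
 [  1.2 160.7]]
fence [ -52.  -141.8]
fence [ -51.7 -112.9]
```

```bash
cat > wm.py <<'E'
from h import *
x=np.load("fix.npy");c,s=np.cos(x[2]),np.sin(x[2]);R=np.array([[c,-s],[s,c]])
toF=lambda p:((p[...,:2]-x[:2])@R*1e3).round(1)
C=optics.calibration("wrist");im,d=optics.get_image("wrist");P=cloud(d,C);q=toF(P);Z=P[...,2]*1e3
v,u=np.indices(d.shape)
ok=v<250
m=ok&(Z>38)&(Z<52)&(abs(q[...,0]-5)<75)&(abs(q[...,1]-35)<105)
m&=v<292
print("carton",cv2.minAreaRect(q[m].astype(np.float32)))
def rep(n,m):print(n,m.sum(),np.percentile(q[m],[2,50,98],axis=0).round(1).tolist() if m.sum() else 0,np.median(Z[m]).round(1))
rep("stop",ok&(Z>34)&(Z<46)&(q[...,1]>125)&(q[...,1]<180)&(abs(q[...,0])<70))
rep("fence",ok&(Z>36)&(Z<54)&(q[...,0]>-55)&(q[...,0]<50)&(q[...,1]<-95)&(q[...,1]>-160))
rep("knob",ok&(Z>80)&(Z<125)&(q[...,1]<-80)&(q[...,1]>-200)&(q[...,0]<-100))
rep("bar",ok&(Z>16)&(Z<25)&(abs(q[...,0]+85)<20)&(q[...,1]>-80))
np.savez("w2.npz",im=im,d=d)
E
python3 wm.py; python3 go.py -72 25 100
```

```text
carton ((-31.048377990722656, 23.62735366821289), (132.91021728515625, 27.8060245513916), 89.27015686035156)
stop 533 [[-46.4, 148.7], [-31.3, 157.0], [-13.2, 168.0]] 41.7
fence 624 [[-54.6, -136.0], [-36.7, -124.0], [-18.2, -116.4]] 46.3
knob 876 [[-165.7, -133.8], [-153.2, -123.3], [-132.0, -115.7]] 101.0
bar 2739 [[-94.1, -75.3], [-86.6, 38.5], [-78.3, 151.8]] 20.9
t 1.45 fix [-82.5  39.4] z 202.7 yaw err -0.77 F(fix) [0.5 0.3 0.9] w 0.0867
row [-0.021 -0.028  0.205] spin -0.0043
```

Emit:
carry_out([
  [[-0.021, -0.028, 0.06, -0.004, 1], [-0.021, -0.028, 0.14, -0.004, 1], [-0.021, -0.028, 0.22, -0.004, 1], [-0.021, -0.028, 0.3, -0.004, 1], [-0.021, -0.028, 0.353, -0.004, 1]],
])

```text
t: 1.87
tool_pos: [0.5742, 0.0725, 0.023]
tcp_rot: [[-0.976, -0.218, -0.005], [-0.218, 0.976, 0.001], [0.005, 0.002, -1.0]]
ft_force: [-0.0, -1.0, -0.4]
gripper_width: 0.0873
gripper_force: 0.0
```

```bash
python3 go.py -45 25 26
```

```text
t 1.87 fix [-77.4  32.3] z 23.0 yaw err 0.3 F(fix) [-0.2 -1.  -0.4] w 0.0873
row [-0.065 -0.015 -0.006] spin 0.0016
```

Emit:
carry_out([
  [[-0.02, -0.015, -0.004, 0, 1], [-0.035, -0.015, -0.006, 0.0, 1], [-0.05, -0.015, -0.006, 0, 1], [-0.065, -0.015, -0.006, 0, 1], [-0.075, -0.015, -0.006, 0, 1]],
])

```text
t: 2.28
tool_pos: [0.6167, 0.0732, 0.0305]
tcp_rot: [[-0.976, -0.218, 0.002], [-0.218, 0.976, -0.0], [-0.002, -0.001, -1.0]]
ft_force: [0.0, -0.2, -0.4]
gripper_width: 0.0872
gripper_force: 0.4
```

Emit:
carry_out([
  [[-0.01, 0, 0, 0, 1], [-0.02, 0, 0, 0.0, 1], [-0.03, 0, 0, 0, 1], [-0.03, 0, 0, 0, 1], [-0.03, 0, 0, 0, 1]],
])

```text
t: 2.7
tool_pos: [0.6304, 0.0759, 0.0297]
tcp_rot: [[-0.976, -0.218, 0.001], [-0.218, 0.976, -0.0], [-0.001, -0.0, -1.0]]
ft_force: [-0.1, 0.1, -0.2]
gripper_width: 0.0869
gripper_force: 0.0
```

```bash
python3 go.py -14 26 26
```

```text
t 2.7 fix [-21.7  23.7] z 29.7 yaw err 0.3 F(fix) [-0.1  0.1 -0.2] w 0.0869
row [-0.015  0.005  0.007] spin 0.0016
```

Emit:
carry_out([
  [[-0.003, 0, 0.004, 0.001, 1], [-0.006, 0, 0.006, 0.001, 1], [-0.009, 0, 0.006, 0.001, 1], [-0.012, 0, 0.006, 0.001, 1], [-0.012, 0, 0.006, 0.001, 1]],
])

```text
t: 3.12
tool_pos: [0.6353, 0.077, 0.0262]
tcp_rot: [[-0.977, -0.215, -0.001], [-0.215, 0.977, -0.0], [0.001, -0.0, -1.0]]
ft_force: [-1.4, -0.2, -0.1]
gripper_width: 0.0872
gripper_force: 0.6
```

Emit:
carry_out([
  [[-0.002, 0, 0, 0, 1], [-0.002, 0, 0, 0, 1]],
])

```text
t: 3.28
tool_pos: [0.6354, 0.0771, 0.0261]
tcp_rot: [[-0.977, -0.215, -0.003], [-0.215, 0.977, -0.001], [0.003, 0.0, -1.0]]
ft_force: [-3.1, -1.6, 1.4]
gripper_width: 0.0868
gripper_force: 1.8
```

Emit:
carry_out([
  [[-0.002, 0, 0, 0, 1], [-0.002, 0, 0, 0, 1]],
])

```text
t: 3.45
tool_pos: [0.6354, 0.0771, 0.0262]
tcp_rot: [[-0.977, -0.215, -0.005], [-0.215, 0.977, -0.001], [0.005, 0.0, -1.0]]
ft_force: [-5.0, -1.6, 2.7]
gripper_width: 0.0875
gripper_force: 2.9
```

```bash
python3 go.py -14 26 26; python3 - <<'E'
from h import *
im,d=optics.get_image("scene");np.savez("s1.npz",im=im,d=d)
cr=cv2.resize(im[180:310,225:410],None,fx=4,fy=4,interpolation=cv2.INTER_CUBIC)
cv2.imwrite("pics/s1.png",np.clip(cr.astype(float)*1.5,0,255).astype(np.uint8)[:,:,::-1])
E
```

```text
t 3.45 fix [-16.6  23.8] z 26.2 yaw err 0.15 F(fix) [-5.2 -0.5  2.7] w 0.0875
row [-0.005  0.004  0.   ] spin 0.0009
```

View pics/s1.png

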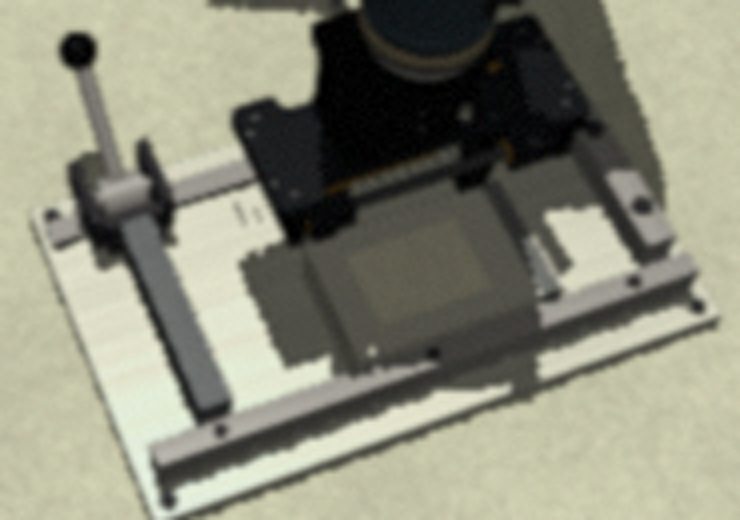

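The carton now lies along the rail, with 5 N of contact. Next I'll back off and rise, then go to the knob.

Emit:
carry_out([
  [[0.03, 0, 0, 0, 1], [0.07, 0, -0.02, 0, 1], [0.08, 0, -0.1, 0, 1], [0.09, 0, -0.18, 0, 1], [0.1, 0, -0.25, 0, 1]],
])

```text
t: 3.92
tool_pos: [0.5898, 0.067, 0.1535]
tcp_rot: [[-0.977, -0.214, 0.003], [-0.214, 0.977, 0.001], [-0.003, -0.0, -1.0]]
ft_force: [0.4, 0.4, 0.4]
gripper_width: 0.0871
gripper_force: 0.0
```

Emit:
carry_out([
  [[0.175, -0.3, 0, 0, 1], [0.175, -0.3, 0, 0, 1], [0.175, -0.3, 0, 0, 1], [0.175, -0.3, 0, 0, 1], [0.175, -0.3, 0, 0, 1]],
])

```text
t: 4.33
tool_pos: [0.5357, -0.104, 0.1523]
tcp_rot: [[-0.978, -0.209, 0.004], [-0.209, 0.978, -0.003], [-0.003, -0.004, -1.0]]
ft_force: [0.2, 0.4, -0.8]
gripper_width: 0.0869
gripper_force: 0.0
```

```bash
python3 wm.py; python3 go.py -155 -127 74
```

```text
carton ((0.0, 0.0), (0.0, 0.0), 0.0)
stop 0 0 nan
fence 0 0 nan
knob 793 [[-166.7, -138.0], [-157.6, -127.6], [-132.2, -117.0]] 102.7
bar 15 [[-104.9, 32.7], [-101.2, 163.4], [-98.1, 166.5]] 16.4
t 4.38 fix [-152.  -130.9] z 152.2 yaw err -0.22 F(fix) [ 0.3 -0.6 -0.7] w 0.0872
row [0.006 0.008 0.156] spin -0.0012
  return _methods._mean(a, axis=axis, dtype=dtype,
  ret = ret.dtype.type(ret / rcount)
```

Emit:
carry_out([
  [[0.006, 0.007, 0.05, -0.001, 1], [0.006, 0.007, 0.11, -0.001, 1], [0.006, 0.007, 0.156, -0.001, 1], [0.006, 0.007, 0.156, -0.001, 1], [0.006, 0.007, 0.156, -0.001, 1]],
])

```text
t: 4.8
tool_pos: [0.532, -0.0944, 0.0728]
tcp_rot: [[-0.976, -0.218, -0.001], [-0.218, 0.976, 0.001], [0.001, 0.001, -1.0]]
ft_force: [-0.2, 0.4, 1.0]
gripper_width: 0.0871
gripper_force: 0.0
```

```bash
python3 go.py -155 -127.3 74
```

```text
t 4.8 fix [-154.1 -121.8] z 72.8 yaw err 0.33 F(fix) [-0.1  0.4  1. ] w 0.0871
row [ 0.002 -0.011 -0.002] spin 0.0019
```

Emit:
carry_out([
  [[0.001, -0.01, -0.002, 0.001, 1], [0.001, -0.01, -0.002, 0.001, 1], [0.001, -0.01, -0.002, 0.001, 0.6], [0.001, -0.01, -0.002, 0.001, 0.3], [0.001, -0.01, -0.002, 0.001, 0.0]],
])

```text
t: 5.22
tool_pos: [0.5329, -0.1008, 0.0754]
tcp_rot: [[-0.977, -0.214, 0.002], [-0.214, 0.977, -0.001], [-0.001, -0.001, -1.0]]
ft_force: [0.8, 0.1, 0.2]
gripper_width: 0.0742
gripper_force: 0.0
```

Emit:
carry_out([
  [[0, 0, 0, 0, 0], [0, 0, 0, 0, 0], [0, 0, 0, 0, 0], [0, 0, 0, 0, 0], [0, 0, 0, 0, 0]],
])

```text
t: 5.63
tool_pos: [0.5324, -0.1006, 0.0744]
tcp_rot: [[-0.977, -0.214, -0.0], [-0.214, 0.977, 0.0], [0.0, 0.0, -1.0]]
ft_force: [0.1, -0.4, 0.5]
gripper_width: 0.0417
gripper_force: 0.0
```

```bash
python3 go.py -155 -127.3 74
```

```text
t 5.63 fix [-155. -128.] z 74.4 yaw err 0.12 F(fix) [-0.  -0.4  0.5] w 0.0417
row [-0.     0.001  0.001] spin 0.0006
```

Emit:
carry_out([
  [[0, 0, 0, 0, 0], [0, 0, 0, 0, 0], [0, 0, 0, 0, 0], [0, 0, 0, 0, 0], [0, 0, 0, 0, 0]],
])

```text
t: 6.05
tool_pos: [0.5319, -0.0997, 0.0742]
tcp_rot: [[-0.977, -0.214, -0.001], [-0.214, 0.977, 0.002], [0.001, 0.002, -1.0]]
ft_force: [-0.1, 3.7, -0.4]
gripper_width: 0.0219
gripper_force: 30.0
```

```bash
python3 go.py -155 -127.3 74; python3 - <<'E'
import numpy as np
# knob arc, offsets (tool x = -fix x, tool z = down) from v0 in 0.5 m units
v0=1.49
for v in np.linspace(1.49,-0.0,11):
    L=lambda v:np.array([-90*np.sin(.6-v),-90*np.cos(.6-v)])
    print(round(v,2),((L(v)-L(v0))/500).round(3))
E
```

```text
t 6.05 fix [-155.3 -127. ] z 74.2 yaw err 0.09 F(fix) [ 0.7  3.7 -0.4] w 0.0219
row [-0.001 -0.001  0.   ] spin 0.0005
1.49 [0. 0.]
1.34 [-0.018 -0.02 ]
1.19 [-0.039 -0.036]
1.04 [-0.063 -0.049]
0.89 [-0.088 -0.059]
0.74 [-0.114 -0.065]
0.6 [-0.141 -0.067]
0.45 [-0.167 -0.065]
0.3 [-0.193 -0.059]
0.15 [-0.218 -0.049]
-0.0 [-0.242 -0.035]
```

Emit:
carry_out([
  [[-0.009, -0.01, -0.01, 0, 0], [-0.018, 0, -0.02, 0, 0], [-0.039, 0, -0.036, 0, 0], [-0.063, 0, -0.049, 0, 0], [-0.088, 0, -0.059, 0, 0]],
])

```text
t: 6.47
tool_pos: [0.5736, -0.0918, 0.1038]
tcp_rot: [[-0.976, -0.216, -0.005], [-0.216, 0.976, -0.001], [0.005, -0.0, -1.0]]
ft_force: [-2.4, -1.0, -3.9]
gripper_width: 0.0223
gripper_force: 30.0
```

```bash
python3 go.py
```

```text
t 6.47 fix [-112.9 -128.2] z 103.8 yaw err 0.18 F(fix) [-2.5 -0.5 -3.9] w 0.0223
```

Emit:
carry_out([
  [[-0.026, 0, -0.006, 0, 0], [-0.053, 0, -0.008, 0, 0], [-0.079, 0, -0.006, 0, 0], [-0.105, 0, 0, 0, 0], [-0.13, 0, 0.01, 0, 0]],
])

```text
t: 6.88
tool_pos: [0.6398, -0.0773, 0.1004]
tcp_rot: [[-0.977, -0.215, 0.001], [-0.215, 0.977, -0.001], [-0.001, -0.001, -1.0]]
ft_force: [-1.8, 1.6, 3.4]
gripper_width: 0.022
gripper_force: 30.1
```

Emit:
carry_out([
  [[-0.024, 0, 0.014, 0, 0], [-0.024, 0, 0.014, 0, 0], [-0.024, 0, 0.014, 0, 0]],
])

```text
t: 7.13
tool_pos: [0.6527, -0.0745, 0.093]
tcp_rot: [[-0.977, -0.215, 0.005], [-0.215, 0.977, -0.001], [-0.004, -0.002, -1.0]]
ft_force: [2.0, 3.9, 3.5]
gripper_width: 0.022
gripper_force: 30.1
```

```bash
python3 go.py
```

```text
t 7.13 fix [ -31.9 -128.1] z 93.0 yaw err 0.14 F(fix) [2.8 3.4 3.5] w 0.022
```

Emit:
carry_out([
  [[0, 0.02, 0, 0, 0], [0, 0.045, 0, 0, 0], [0, 0.07, 0, 0, 0], [0, 0.095, 0, 0, 0], [0, 0.12, 0, 0, 0]],
])

```text
t: 7.55
tool_pos: [0.6395, -0.0184, 0.0936]
tcp_rot: [[-0.977, -0.215, 0.006], [-0.215, 0.977, -0.005], [-0.005, -0.006, -1.0]]
ft_force: [4.2, -4.2, 0.6]
gripper_width: 0.0222
gripper_force: 30.1
```

```bash
python3 go.py
```

```text
t 7.55 fix [-32.9 -70.4] z 93.6 yaw err 0.13 F(fix) [ 3.2 -5.   0.6] w 0.0222
```

Sliding takes about 5 N of drag. I'll continue.

Emit:
carry_out([
  [[0, 0.02, 0, 0, 0], [0, 0.04, 0, 0, 0], [0, 0.06, 0, 0, 0], [0, 0.08, 0, 0, 0], [0, 0.1, 0, 0, 0]],
])

```text
t: 7.97
tool_pos: [0.6285, 0.0308, 0.0935]
tcp_rot: [[-0.977, -0.215, 0.005], [-0.215, 0.977, -0.004], [-0.004, -0.005, -1.0]]
ft_force: [2.5, -5.0, 3.9]
gripper_width: 0.0218
gripper_force: 30.1
```

```bash
python3 go.py
```

```text
t 7.97 fix [-33.2 -20. ] z 93.5 yaw err 0.15 F(fix) [ 1.4 -5.4  3.9] w 0.0218
```

Emit:
carry_out([
  [[0, 0.01, 0, 0, 0], [0, 0.02, 0, 0, 0], [0, 0.03, 0, 0, 0], [0, 0.038, 0, 0, 0], [0, 0.042, 0, 0, 0]],
])

```text
t: 8.38
tool_pos: [0.6239, 0.052, 0.0935]
tcp_rot: [[-0.977, -0.215, 0.004], [-0.215, 0.977, -0.003], [-0.003, -0.004, -1.0]]
ft_force: [3.7, -4.6, 4.9]
gripper_width: 0.0222
gripper_force: 30.1
```

Emit:
carry_out([
  [[0, 0.002, 0, 0, 0], [0, 0.004, 0, 0, 0], [0, 0.004, 0, 0, 0]],
])

```text
t: 8.63
tool_pos: [0.6235, 0.0537, 0.0935]
tcp_rot: [[-0.977, -0.215, 0.004], [-0.215, 0.977, -0.003], [-0.003, -0.003, -1.0]]
ft_force: [2.1, -3.1, 5.6]
gripper_width: 0.0222
gripper_force: 30.1
```

```bash
python3 go.py
```

```text
t 8.63 fix [-33.2   3.5] z 93.5 yaw err 0.14 F(fix) [ 1.4 -3.5  5.6] w 0.0222
```

Emit:
carry_out([
  [[0, 0.002, 0, 0, 0], [0, 0.002, 0, 0, 0]],
])

```text
t: 8.8
tool_pos: [0.6233, 0.0546, 0.0935]
tcp_rot: [[-0.977, -0.215, 0.004], [-0.215, 0.977, -0.003], [-0.003, -0.003, -1.0]]
ft_force: [2.7, -4.4, 5.3]
gripper_width: 0.0219
gripper_force: 30.1
```

Emit:
carry_out([
  [[0, 0.002, 0, 0, 0], [0, 0.002, 0, 0, 0]],
])

```text
t: 8.97
tool_pos: [0.6231, 0.0556, 0.0935]
tcp_rot: [[-0.977, -0.215, 0.004], [-0.215, 0.977, -0.003], [-0.003, -0.003, -1.0]]
ft_force: [1.9, -4.4, 5.7]
gripper_width: 0.0223
gripper_force: 30.1
```

Emit:
carry_out([
  [[0, 0.002, 0, 0, 0], [0, 0.002, 0, 0, 0]],
])

```text
t: 9.13
tool_pos: [0.6229, 0.0566, 0.0935]
tcp_rot: [[-0.977, -0.215, 0.004], [-0.215, 0.977, -0.003], [-0.003, -0.003, -1.0]]
ft_force: [3.4, -4.4, 6.4]
gripper_width: 0.0221
gripper_force: 30.1
```

```bash
python3 go.py
```

```text
t 9.13 fix [-33.2   6.4] z 93.5 yaw err 0.13 F(fix) [ 2.4 -5.   6.4] w 0.0221
```

Emit:
carry_out([
  [[0, 0.002, 0, 0, 0], [0, 0.002, 0, 0, 0]],
])

```text
t: 9.3
tool_pos: [0.6227, 0.0575, 0.0935]
tcp_rot: [[-0.977, -0.215, 0.004], [-0.215, 0.977, -0.003], [-0.003, -0.003, -1.0]]
ft_force: [2.6, -3.8, 5.7]
gripper_width: 0.0223
gripper_force: 30.1
```

Emit:
carry_out([
  [[0, 0.002, 0, 0, 0], [0, 0.002, 0, 0, 0]],
])

```text
t: 9.47
tool_pos: [0.6225, 0.0585, 0.0934]
tcp_rot: [[-0.977, -0.215, 0.004], [-0.215, 0.977, -0.003], [-0.003, -0.003, -1.0]]
ft_force: [2.8, -3.6, 6.0]
gripper_width: 0.022
gripper_force: 30.1
```

```bash
python3 go.py
```

```text
t 9.47 fix [-33.2   8.4] z 93.4 yaw err 0.13 F(fix) [ 2.  -4.1  6. ] w 0.022
```

```bash
python3 - <<'E'
from h import *
im,d=optics.get_image("scene");np.savez("s2.npz",im=im,d=d)
cr=cv2.resize(im[180:310,225:410],None,fx=4,fy=4,interpolation=cv2.INTER_CUBIC)
cv2.imwrite("pics/s2.png",np.clip(cr.astype(float)*1.8,0,255).astype(np.uint8)[:,:,::-1])
E
```

```text
(no output)
```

View pics/s2.png

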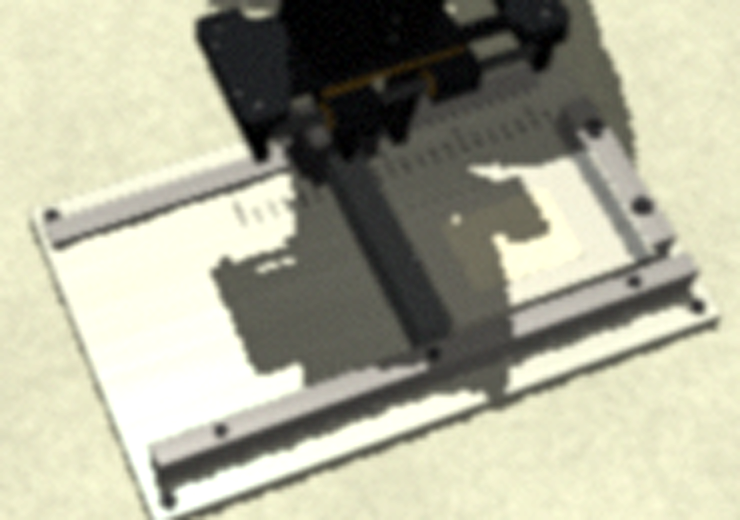

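The fence is against the carton's end. The carton reaches nearly to the stop, around (620,240). I'll continue in small steps.

Emit:
carry_out([
  [[0, 0.002, 0, 0, 0], [0, 0.002, 0, 0, 0]],
])

```text
t: 9.68
tool_pos: [0.6222, 0.0595, 0.0934]
tcp_rot: [[-0.977, -0.215, 0.004], [-0.215, 0.977, -0.003], [-0.003, -0.003, -1.0]]
ft_force: [3.1, -4.5, 5.1]
gripper_width: 0.0219
gripper_force: 30.1
```

Emit:
carry_out([
  [[0, 0.002, 0, 0, 0], [0, 0.002, 0, 0, 0]],
])

```text
t: 9.85
tool_pos: [0.6222, 0.0598, 0.0934]
tcp_rot: [[-0.977, -0.215, 0.004], [-0.215, 0.977, -0.004], [-0.003, -0.005, -1.0]]
ft_force: [2.9, -4.9, 5.8]
gripper_width: 0.0222
gripper_force: 30.1
```

```bash
python3 go.py; python3 - <<'E'
from h import *
x=np.load("fix.npy");c,s=np.cos(x[2]),np.sin(x[2]);R=np.array([[c,-s],[s,c]])
C=optics.calibration("scene");acc=[]
for i in range(3): acc.append(optics.get_image("scene")[1])
P=cloud(np.median(acc,0),C);q=(P[...,:2]-x[:2])@R*1e3;Z=P[...,2]*1e3
for X in(10,30,50):
    m=abs(q[...,0]-X)<8
    print(X,[(y,int(np.median(Z[m&(abs(q[...,1]-y)<1.5)])) if (m&(abs(q[...,1]-y)<1.5)).any() else None) for y in range(100,172,3)])
E
```

```text
t 9.85 fix [-33.2   9.7] z 93.4 yaw err 0.16 F(fix) [ 1.8 -5.4  5.8] w 0.0222
10 [(100, 117), (103, 46), (106, 46), (109, 46), (112, 45), (115, 45), (118, 45), (121, 46), (124, 46), (127, 45), (130, 46), (133, 45), (136, 46), (139, 46), (142, 45), (145, 45), (148, 46), (151, 44), (154, 39), (157, 38), (160, 38), (163, 39), (166, 38), (169, 38)]
30 [(100, 46), (103, 45), (106, 46), (109, 46), (112, 46), (115, 46), (118, 46), (121, 46), (124, 45), (127, 45), (130, 46), (133, 45), (136, 45), (139, 45), (142, 47), (145, 46), (148, 46), (151, 45), (154, 38), (157, 39), (160, 38), (163, 39), (166, 38), (169, 38)]
50 [(100, 46), (103, 44), (106, 46), (109, 46), (112, 46), (115, 45), (118, 46), (121, 45), (124, 45), (127, 45), (130, 45), (133, 46), (136, 45), (139, 46), (142, 46), (145, 46), (148, 46), (151, None), (154, 40), (157, 38), (160, 39), (163, 38), (166, 38), (169, 38)]
```

The last step moved only 0.3 mm of 1 mm, so the carton has met the stop. I'll add a little preload.

Emit:
carry_out([
  [[0, 0.002, 0, 0, 0], [0, 0.002, 0, 0, 0], [0, 0.002, 0, 0, 0]],
])

```text
t: 10.25
tool_pos: [0.6222, 0.0599, 0.0934]
tcp_rot: [[-0.977, -0.215, 0.005], [-0.215, 0.977, -0.005], [-0.003, -0.006, -1.0]]
ft_force: [3.6, -7.9, 5.4]
gripper_width: 0.0216
gripper_force: 30.1
```

Emit:
carry_out([
  [[0, 0.002, 0, 0, 0], [0, 0.002, 0, 0, 0], [0, 0.002, 0, 0, 0]],
])

```text
t: 10.5
tool_pos: [0.6222, 0.06, 0.0934]
tcp_rot: [[-0.976, -0.216, 0.005], [-0.216, 0.976, -0.006], [-0.004, -0.007, -1.0]]
ft_force: [3.9, -10.6, 5.7]
gripper_width: 0.0224
gripper_force: 30.1
```

```bash
python3 go.py
```

```text
t 10.5 fix [-33.1   9.9] z 93.4 yaw err 0.19 F(fix) [  1.6 -11.1   5.7] w 0.0224
```

The press is about 10 N at the wrist, including roughly 4 N of slide drag. Now I'll swing the lever over to lock.

Emit:
carry_out([
  [[0.023, 0, -0.014, 0, 0], [0.048, 0, -0.023, 0, 0], [0.075, 0, -0.029, 0, 0], [0.102, 0, -0.031, 0, 0], [0.128, 0, -0.029, 0, 0]],
])

```text
t: 10.92
tool_pos: [0.5595, 0.0462, 0.1068]
tcp_rot: [[-0.976, -0.216, 0.006], [-0.216, 0.976, -0.006], [-0.004, -0.008, -1.0]]
ft_force: [7.4, -11.7, -8.2]
gripper_width: 0.0224
gripper_force: 30.0
```

```bash
python3 go.py
```

```text
t 10.92 fix [-97.3   9.8] z 106.8 yaw err 0.21 F(fix) [  4.8 -13.   -8.2] w 0.0224
```

Emit:
carry_out([
  [[0.027, 0, 0.006, 0, 0], [0.052, 0, 0.015, 0, 0], [0.075, 0, 0.029, 0, 0], [0.096, 0, 0.046, 0, 0], [0.115, 0, 0.066, 0, 0]],
])

```text
t: 11.33
tool_pos: [0.5055, 0.0344, 0.0754]
tcp_rot: [[-0.976, -0.216, 0.011], [-0.216, 0.976, -0.006], [-0.009, -0.008, -1.0]]
ft_force: [5.7, -12.1, 5.2]
gripper_width: 0.0215
gripper_force: 30.1
```

Emit:
carry_out([
  [[0.004, 0, 0.005, 0, 0], [0.004, 0, 0.005, 0, 0], [0.004, 0, 0.005, 0, 0]],
])

```text
t: 11.58
tool_pos: [0.5024, 0.0338, 0.0716]
tcp_rot: [[-0.976, -0.216, 0.006], [-0.216, 0.976, -0.006], [-0.005, -0.007, -1.0]]
ft_force: [4.5, -13.8, -1.1]
gripper_width: 0.021
gripper_force: 30.0
```

```bash
python3 go.py
```

```text
t 11.58 fix [-155.7    9.7] z 71.6 yaw err 0.23 F(fix) [  1.5 -14.5  -1.1] w 0.021
```

Emit:
carry_out([
  [[0.004, 0, 0.005, 0, 0], [0.004, 0, 0.005, 0, 0], [0.006, 0, 0.008, 0, 0], [0.006, 0, 0.008, 0, 0]],
])

```text
t: 11.92
tool_pos: [0.5001, 0.0333, 0.068]
tcp_rot: [[-0.976, -0.216, 0.008], [-0.216, 0.976, -0.006], [-0.006, -0.007, -1.0]]
ft_force: [3.7, -13.7, 2.2]
gripper_width: 0.0213
gripper_force: 29.9
```

```bash
python3 go.py
```

```text
t 11.92 fix [-158.2    9.7] z 68.0 yaw err 0.22 F(fix) [  0.7 -14.1   2.2] w 0.0213
```

The lever is at about 1.57. I'll take off the side load, open, rise and look.

Emit:
carry_out([
  [[0, -0.003, 0, 0, 0], [0, -0.006, 0, 0, 0.1], [0, -0.006, 0, 0, 1], [0, -0.006, 0, 0, 1], [0, -0.006, 0, 0, 1]],
])

```text
t: 12.33
tool_pos: [0.4947, 0.0345, 0.0666]
tcp_rot: [[-0.977, -0.214, -0.005], [-0.214, 0.977, 0.001], [0.005, 0.002, -1.0]]
ft_force: [-0.1, 0.1, 0.4]
gripper_width: 0.0345
gripper_force: 0.0
```

Emit:
carry_out([
  [[0, 0, 0, 0, 1], [0, 0, 0, 0, 1], [0, 0, 0, 0, 1], [0, 0, 0, 0, 1], [0, 0, 0, 0, 1]],
])

```text
t: 12.75
tool_pos: [0.497, 0.0342, 0.0669]
tcp_rot: [[-0.977, -0.215, -0.001], [-0.215, 0.977, 0.0], [0.001, 0.0, -1.0]]
ft_force: [0.3, 0.0, 0.1]
gripper_width: 0.0662
gripper_force: 0.0
```

Emit:
carry_out([
  [[0, 0, -0.03, 0, 1], [0, 0, -0.08, 0, 1], [0, 0, -0.16, 0, 1], [0, 0, -0.24, 0, 1], [0, 0, -0.32, 0, 1]],
])

```text
t: 13.17
tool_pos: [0.4964, 0.0342, 0.2284]
tcp_rot: [[-0.977, -0.214, -0.002], [-0.214, 0.977, 0.0], [0.002, 0.001, -1.0]]
ft_force: [1.2, -0.1, -0.9]
gripper_width: 0.0863
gripper_force: 0.0
```

Emit:
carry_out([
  [[0.1, 0.3, 0, 0, 1], [0.1, 0.3, 0, 0, 1], [0.1, 0.3, 0, 0, 1], [0.1, 0.3, 0, 0, 1], [0.1, 0.3, 0, 0, 1]],
])

```text
t: 13.58
tool_pos: [0.4112, 0.1735, 0.2268]
tcp_rot: [[-0.976, -0.219, -0.005], [-0.219, 0.976, 0.002], [0.004, 0.003, -1.0]]
ft_force: [-0.7, -0.3, 0.8]
gripper_width: 0.0873
gripper_force: 0.0
```

```bash
python3 go.py; python3 - <<'E'
from h import *
x=np.load("fix.npy");c,s=np.cos(x[2]),np.sin(x[2]);R=np.array([[c,-s],[s,c]])
out=[]
for n,(a,b,w,h) in dict(top=(180,115,165,120),scene=(225,180,185,130)).items():
    C=optics.calibration(n);im,d=optics.get_image(n)
    D=np.median([d]+[optics.get_image(n)[1] for _ in range(2)],0)
    cr=cv2.resize(im[b:b+h,a:a+w],None,fx=4,fy=4,interpolation=cv2.INTER_CUBIC)
    cv2.imwrite(f"pics/{n}f.png",np.clip(cr*1.5,0,255).astype(np.uint8)[:,:,::-1])
    P=cloud(D,C);q=((P[...,:2]-x[:2])@R*1e3).astype(np.float32);Z=P[...,2]*1e3
    m=(Z>42)&(Z<50)&(q[...,1]>22)&(q[...,1]<152)&(q[...,0]>-40)&(q[...,0]<90)
    print(n,"carton",cv2.minAreaRect(q[m]))
    m=(Z>38)&(Z<52)&(q[...,1]>-20)&(q[...,1]<16)&(q[...,0]>-45)&(q[...,0]<-12)
    print("fence",np.percentile(q[m],[2,98],axis=0))
    m=(Z>75)&(q[...,0]<-110)&(q[...,0]>-200)&(abs(q[...,1]-9)<40);print("knob",np.percentile(q[m],[2,50,98],axis=0) if m.any() else 0)
E
```

```text
t 13.58 fix [-215.2  165.6] z 226.8 yaw err 0.4 F(fix) [-0.7 -0.2  0.8] w 0.0873
top carton ((33.6208381652832, 85.58865356445312), (81.20591735839844, 127.05384826660156), 0.014719272032380104)
fence [[-44.31676636  -0.704919  ]
 [-13.00359669  15.50777664]]
knob [[-168.91441864   -1.24309579]
 [-156.42084503    8.2674284 ]
 [-133.77533325   18.42814568]]
scene carton ((35.73293685913086, 86.11641693115234), (81.33490753173828, 128.6520538330078), 0.7297374606132507)
fence [[-44.18489792  -0.44195258]
 [-12.246555    15.36031734]]
knob [[-162.37000244   -1.25069991]
 [-148.1815033     7.49209929]
 [-127.92282227   18.1845417 ]]
```

View pics/topf.png

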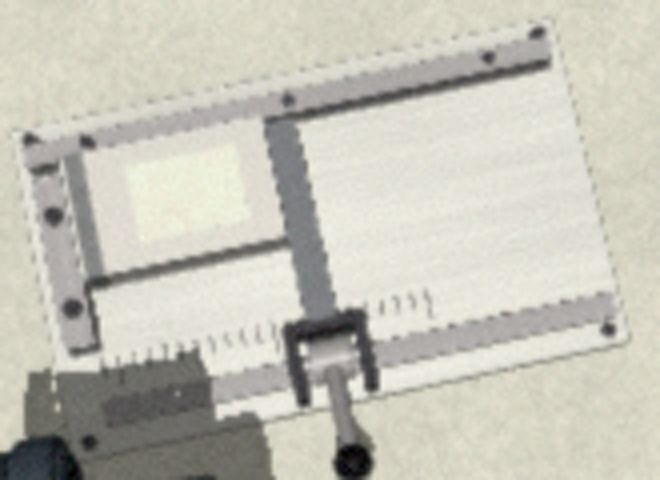

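View pics/scenef.png

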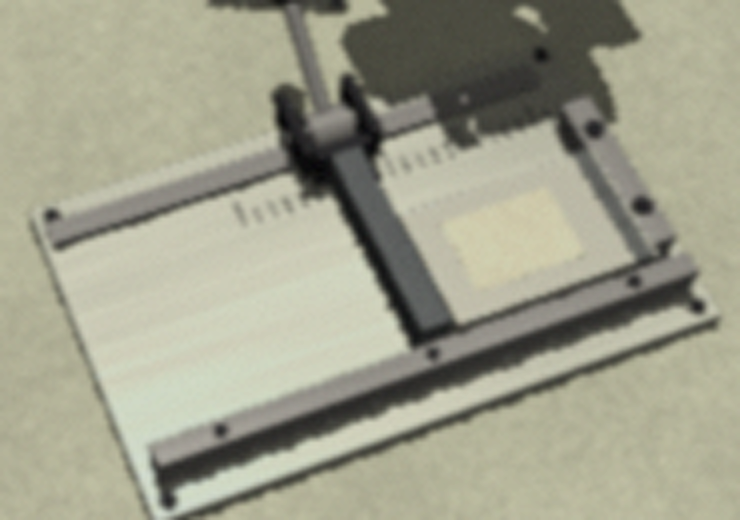

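The top and scene views show the carton along the rail, against the stop, with the fence on its end and the knob over at about (352,462) in the top crop. Sub-millimetre gaps aren't visible, so I'll give the long side one gentle press towards the rail.

```bash
python3 go.py -40 84 120
```

```text
t 13.88 fix [-210.2  159.8] z 227.0 yaw err 0.02 F(fix) [-0.6 -0.6  0.1] w 0.0872
row [-0.34  -0.152  0.214] spin 0.0001
```

Emit:
carry_out([
  [[-0.34, -0.152, 0, 0, 0.4], [-0.34, -0.152, 0, 0, 0.4], [-0.34, -0.152, 0.1, 0, 0.4], [-0.34, -0.152, 0.2, 0, 0.4], [-0.34, -0.152, 0.214, 0, 0.4]],
])

```text
t: 14.3
tool_pos: [0.5882, 0.1329, 0.1421]
tcp_rot: [[-0.977, -0.211, 0.006], [-0.211, 0.977, 0.0], [-0.006, -0.001, -1.0]]
ft_force: [0.4, 0.9, -0.1]
gripper_width: 0.0614
gripper_force: 0.0
```

Emit:
carry_out([
  [[0, 0, 0, 0, 0.4], [0, 0, 0, 0, 0.4], [0, 0, 0, 0, 0.4]],
])

```text
t: 14.55
tool_pos: [0.5832, 0.1342, 0.1419]
tcp_rot: [[-0.977, -0.213, -0.002], [-0.213, 0.977, 0.0], [0.001, 0.0, -1.0]]
ft_force: [-0.4, -0.4, 0.3]
gripper_width: 0.0419
gripper_force: 0.0
```

```bash
python3 go.py -36 84 26
```

```text
t 14.55 fix [-55.5  90.7] z 141.9 yaw err 0.02 F(fix) [-0.5 -0.3  0.3] w 0.0419
row [-0.039 -0.013  0.232] spin 0.0001
```

Emit:
carry_out([
  [[-0.03, -0.013, 0.07, 0, 0.4], [-0.039, -0.013, 0.14, 0, 0.4], [-0.039, -0.013, 0.2, 0, 0.4], [-0.039, -0.013, 0.232, 0, 0.4], [-0.039, -0.013, 0.232, 0, 0.4]],
])

```text
t: 14.97
tool_pos: [0.6018, 0.133, 0.0256]
tcp_rot: [[-0.977, -0.214, -0.003], [-0.214, 0.977, -0.0], [0.003, 0.001, -1.0]]
ft_force: [-0.9, -0.4, 1.0]
gripper_width: 0.035
gripper_force: 0.0
```

Emit:
carry_out([
  [[-0.01, 0, 0, 0, 0.4], [-0.02, 0, 0, 0, 0.4], [-0.028, 0, 0, 0, 0.4], [-0.032, 0, 0, 0, 0.4], [-0.032, 0, 0, 0, 0.4]],
])

```text
t: 15.38
tool_pos: [0.6213, 0.1366, 0.0279]
tcp_rot: [[-0.977, -0.215, 0.004], [-0.215, 0.977, 0.0], [-0.004, -0.001, -1.0]]
ft_force: [0.2, 0.6, -0.0]
gripper_width: 0.0348
gripper_force: 0.0
```

```bash
python3 go.py -17 84 26
```

```text
t 15.38 fix [-17.8  84.9] z 27.9 yaw err 0.12 F(fix) [ 0.3  0.5 -0. ] w 0.0348
row [-0.002 -0.002  0.004] spin 0.0007
```

Emit:
carry_out([
  [[-0.002, 0, 0, 0, 0.4], [-0.003, 0, 0, 0, 0.4], [-0.004, 0, 0, 0, 0.4]],
])

```text
t: 15.63
tool_pos: [0.6214, 0.1368, 0.0261]
tcp_rot: [[-0.977, -0.214, -0.0], [-0.214, 0.977, -0.0], [0.0, 0.0, -1.0]]
ft_force: [-0.8, -0.4, -0.2]
gripper_width: 0.035
gripper_force: 0.0
```

Emit:
carry_out([
  [[-0.003, 0, 0, 0, 0.4], [-0.003, 0, 0, 0, 0.4], [-0.003, 0, 0, 0, 0.4]],
])

```text
t: 15.88
tool_pos: [0.6221, 0.137, 0.0258]
tcp_rot: [[-0.977, -0.215, -0.002], [-0.215, 0.977, -0.0], [0.002, 0.0, -1.0]]
ft_force: [-1.7, 0.1, 0.4]
gripper_width: 0.0346
gripper_force: 1.0
```

```bash
python3 go.py
```

```text
t 15.88 fix [-16.9  85.2] z 25.8 yaw err 0.12 F(fix) [-1.6  0.5  0.4] w 0.0346
```

Contact comes at x ≈ -16.9, against -16.6 before, so any gap is tiny. I'll press to about 8 N.

Emit:
carry_out([
  [[-0.003, 0, 0, 0, 0.4], [-0.003, 0, 0, 0, 0.4], [-0.003, 0, 0, 0, 0.4]],
])

```text
t: 16.13
tool_pos: [0.6221, 0.1371, 0.0257]
tcp_rot: [[-0.977, -0.215, -0.005], [-0.215, 0.977, -0.001], [0.005, 0.0, -1.0]]
ft_force: [-4.6, -1.9, 3.4]
gripper_width: 0.035
gripper_force: 2.5
```

Emit:
carry_out([
  [[-0.003, 0, 0, 0, 0.4], [-0.003, 0, 0, 0, 0.4], [-0.003, 0, 0, 0, 0.4]],
])

```text
t: 16.38
tool_pos: [0.622, 0.1371, 0.0256]
tcp_rot: [[-0.977, -0.215, -0.008], [-0.215, 0.977, -0.001], [0.009, 0.0, -1.0]]
ft_force: [-7.2, -2.6, 6.2]
gripper_width: 0.0347
gripper_force: 3.7
```

```bash
python3 go.py
```

```text
t 16.38 fix [-16.9  85.3] z 25.6 yaw err 0.15 F(fix) [-7.6 -1.1  6.2] w 0.0347
```

Emit:
carry_out([
  [[0.02, 0, 0, 0, 0.4], [0.04, 0, 0, 0, 0.4], [0.05, 0, -0.05, 0, 0.4], [0.05, 0, -0.13, 0, 0.4], [0.05, 0, -0.21, 0, 0.4]],
])

```text
t: 16.8
tool_pos: [0.6005, 0.1324, 0.1307]
tcp_rot: [[-0.977, -0.214, -0.003], [-0.214, 0.977, 0.0], [0.003, 0.001, -1.0]]
ft_force: [1.1, 0.3, 0.4]
gripper_width: 0.0347
gripper_force: 0.0
```

Emit:
carry_out([
  [[0, 0, -0.1, 0, 0.4], [0, 0, -0.1, 0, 0.4], [0, 0, -0.1, 0, 0.4], [0, 0, -0.1, 0, 0.4], [0, 0, -0.1, 0, 0.4]],
])

```text
t: 17.22
tool_pos: [0.6002, 0.1324, 0.1792]
tcp_rot: [[-0.977, -0.214, -0.003], [-0.214, 0.977, -0.0], [0.003, 0.001, -1.0]]
ft_force: [-0.6, -0.2, -0.5]
gripper_width: 0.0354
gripper_force: 0.0
```

```bash
python3 go.py; python3 - <<'E'
from plant import order
print(order.hand_in())
E
```

```text
t 17.22 fix [-39.2  85.3] z 179.2 yaw err 0.11 F(fix) [-0.6 -0.1 -0.5] w 0.0354
the job is handed in; nothing more can be done
None
```

Job handed in at about 17 s: by camera and contact force the carton lies flush against the back rail and end stop, with the fence closed on its other end and the lever flipped fully home; the hand-in returned no verdict.

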